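Shut a row of flip-lid tubes with the fingertips

ROBOT

A 6-joint arm with a two-finger parallel gripper is mounted at the origin on a cart in front of the work surface, level with it; the furniture and walls round the work are solid. World frame = base frame: x ahead of the robot, y to its left, z up, the work surface at z = 0. Lengths are in m, angles in rad, forces in N, time in s.
With the tool pointing down it reaches from about 0.25 to 0.725 m from the base axis. Payload 4 kg.
Tool frame: the origin (TCP) lies midway between the tips of the shut fingers; the grasp point (between the pads) lies 19 mm behind it; y points along the fingers, x is the direction in which the jaws open and shut, and the axes are right-handed (so a half turn about y gives the same grasp; the last joint's range is limited). The gripper opens to 85 mm and grips with 20 to 120 N. Pads are 22 mm wide; open, the fingers measure 114 mm over their backs; the gripper's body (76 mm by 85 mm) begins 54 mm behind the grasp point. The pads swing forward as they close: fully open they stand 13 mm farther back than shut.
Start: joints at [1.162, 0.241, 0.005, 1.335, 0, 1.571], TCP at [0.199, 0.459, 0.231] pointing down, gripper open.
Joint ranges: [-2.72, 2.72], [-1.05, 1.87], [-1.09, 1.28], [-1.99, 2.15], [-1.42, 1.44], [-3.14, 3.14]. Speed limits (rad/s): [2.79, 2.79, 3.14, 3.14, 3.14, 3.14].

INTERFACE

Orientations are given as a unit quaternion [x, y, z, w].
In Python, from workcell import bot gives the robot as it stands. The module is installed in compiled form; this text tells all that it offers.
- The arm moves only by the shell command python3 -m inch 'ROWS'. ROWS is text: rows parted by semicolons, each of 7 numbers parted by spaces: the turn, a rotation vector about the tool's x, y, z in degrees, then the shift along the tool's x, y, z in mm, then the closure, from 0 (fully open) to 1 (shut). In form: ax ay az dx dy dz fingers; .... A call has 1 to 12 rows; each row shifts and turns the commanded pose from where the row before left it, along the tool's axes as they then stand; what a row does not reach is not made up. A row lasts 1/8 s, in which the tool goes at most 62.5 mm and 10.7 degrees, less where a joint would pass 70% of its speed; a pose out of reach is approached as far as the arm can. A call with a gripper value outside its range is refused whole. The fingers move at their own pace and stop on an object; the grip force is fixed at half the most. Time passes only in rows, so rows that do not move let the fingers close. It gives the time, the measured TCP pose, the force and the opening at its end, in the units of the state.
- bot.get_obs(): the state, without advancing time (a new reading comes with each control period).
- bot.camera(name): name is "scene" or "top" or "wrist"; returns a dict with "color" (480x640x3 uint8, blue, green, red), "fx", "fy", "cx", "cy" (pixels), "extrinsics" (4x4, takes a point from world to camera coordinates). Camera axes: x right, y up, looking along -z (the intrinsics and any distortion apply to the point x, -y, -z); pixel columns grow to the right and rows downward; lengths in m; the calibration is good to about 2 mm. A picture is of the moment at which its call begins. There is no depth.
- bot.job_done(): hands the job in, once; it reports no verdict.
Trained networks look in the newest picture that a camera, given by its name, has taken for a name from the list of things; names that differ only in an ending like _2 or _b are one class to them, and where a whole thing is asked for, a point or a joint stands for the part that bears it (a point fixed in the world has none). Each returns a list of dicts, best first, with "conf" (0 to 1); they miss things now and then, are a little off and sometimes report something else, mostly with a low value. They report only what shows in the picture. A call takes as long as a camera call.
- bot.look_for(name, camera): "extent" ([left, top, right, bottom] in pixels, round what is visible of it).
- bot.cut_out(name, camera): "region" (480x640 bool, what is visible of it) and "extent" ([left, top, right, bottom] in pixels, round what is visible of it).
- bot.spot_point(name, camera): "point" ([column, row] in pixels: a listed point, or the origin of a listed thing).
The state is a dict: "clock": time; "joint_pos": joint angles; "joint_vel": joint speeds; "tau": joint torques, N m; "eef_pos": TCP position; "tool_rot": TCP orientation; "ft_force": force on the tool from outside, world axes, zero at the start; "ft_torque": the same for the moment, N m; "grip_width": finger opening in m.
Only numpy, scipy, OpenCV 4.12 (cv2) and the standard library are available. Lean on these libraries where they do the work, as an engineer would, in place of code of your own. Each camera call takes 0.05 s, during which the arm holds its last target.

TASK

Five flip-lid sample tubes stand open in the aluminium cooling block: shut them all with the fingertips alone. Start at the hinge end of the row, away from the screw-cap tube, and run the fingertips along it so that the lids fold over one after another, tube by tube, and press every lid fully home into its tube. Press gently and pick nothing up: the closed screw-cap tube in the last well and the things around stay as they are.

Things in the scene. Friction and masses are not known exactly. Their poses are not given: they have to be found in the camera images.
- block: Aluminium cooling block, held fast by suction feet, 54 (x) by 222 (y) by 45 mm tall; origin at the centre of its underside, z up. Seven wells in a row along its y, at y = +90, +60, +30, 0, -30, -60, -90 mm. The first five hold flip-lid tubes 1 to 5, pressed in tight (tube 1 at +90, the hinge end); the sixth is empty, the last holds the screw-cap tube. Its y starts within 29 degrees of world y.
- screw_tube: Loose tube with a tall ribbed screw cap (20 mm across, 16 mm tall) in the last well of the block, at the block's y = -90 mm; its cap ends 78 mm above the worktop. Already closed: to be left alone. Origin at its foot.
- prep_pad_0: Bystander: flat sachet 50x50x7 mm, origin under its centre.
- prep_pad_1: Bystander: flat sachet 50x50x7 mm, origin under its centre.
- forceps: Bystander: forceps 117 mm long lying flat, origin under the centre.
- petri_0: Bystander: petri dish 60 mm across, 14 mm tall, origin under its centre.
- oil_bottle: Bystander: small amber bottle, 26 mm across, 60 mm tall, origin under its centre.
- mouth1 (a point): Centre of the mouth of flip-lid tube 1, fixed in the block, 59 mm above the worktop. Tube 17 mm thick, rim 20 mm across. The lid's hinge line runs along the block's x, 12 mm from this point toward the block's +y and 3 mm above it; the lid folds over toward the block's -y. All five tubes are alike.
- mouth2 (a point): Centre of the mouth of flip-lid tube 2, fixed in the block, 59 mm above the worktop. The white lids are discs 21 mm across, 4 mm thick, with a thumb tab at the free edge that ends 27.5 mm from the hinge line. Folded over but not pressed, a lid's top is 7 mm above this point; pressed home, 4 mm above it.
- mouth3 (a point): Centre of the mouth of flip-lid tube 3, fixed in the block, 59 mm above the worktop. Open lids reach up to 28 mm above their hinge line and may lean up to 11 mm beyond it toward the block's +y.
- mouth4 (a point): Centre of the mouth of flip-lid tube 4, fixed in the block, 59 mm above the worktop; as tube 1.
- mouth5 (a point): Centre of the mouth of flip-lid tube 5, fixed in the block, 59 mm above the worktop; as tube 1.
- flap1 (a joint): Hinge of lid 1, rad: 0 folded over flat on the tube, 1.57 standing upright, 2.0 leaning back as far as it goes. It stays where it is left and turns with about 0.5 N at the lid.
- flap2 (a joint): Hinge of lid 2, rad: 0 folded over flat on the tube, 1.57 standing upright, 2.0 leaning back as far as it goes.
- flap3 (a joint): Hinge of lid 3, rad: 0 folded over flat on the tube, 1.57 standing upright, 2.0 leaning back as far as it goes.
- flap4 (a joint): Hinge of lid 4, rad: 0 folded over flat on the tube, 1.57 standing upright, 2.0 leaning back as far as it goes.
- flap5 (a joint): Hinge of lid 5, rad: 0 folded over flat on the tube, 1.57 standing upright, 2.0 leaning back as far as it goes.
- plug1 (a joint): How far lid 1 is pressed into its tube, m: 0 not pressed, 0.003 fully home. It needs about 4 N straight down on the folded lid, then meets a firm stop, and stays where it is left.
- plug2 (a joint): How far lid 2 is pressed into its tube, m: 0 not pressed, 0.003 fully home.
- plug3 (a joint): How far lid 3 is pressed into its tube, m: 0 not pressed, 0.003 fully home.
- plug4 (a joint): How far lid 4 is pressed into its tube, m: 0 not pressed, 0.003 fully home.
- plug5 (a joint): How far lid 5 is pressed into its tube, m: 0 not pressed, 0.003 fully home.

How it is judged:
On the way, in this order (a step that is already met when the one before it is completed fails the run):
1. lid 1 folded over, the next not yet (value of joint flap1 below 0.4 rad), for 0.05 s.
2. lid 2 folded over, the next not yet (value of joint flap2 below 0.4 rad), for 0.05 s.
3. lid 3 folded over, the next not yet (value of joint flap3 below 0.4 rad), for 0.05 s.
4. lid 4 folded over, the next not yet (value of joint flap4 below 0.4 rad), for 0.05 s.
5. lid 5 folded over (value of joint flap5 below 0.4 rad), for 0.05 s.
At the end, for the whole second after the job is handed in: All five lids folded over (hinge under 0.1 rad) and pressed home (at least 2.2 of the 3 mm), the screw-cap tube at rest and still seated in its well, the other loose things within 20 mm of where they lay (value of joint each of flap1, flap2, flap3, flap4, flap5 below 0.1 rad and value of joint each of plug1, plug2, plug3, plug4, plug5 above 0.0022 m and horizontal distance between screw_tube and block between 0.085 and 0.095 m and z of screw_tube in the frame of block below 0.012 m and linear speed of screw_tube below 0.02 m/s and distance of each of prep_pad_0, prep_pad_1, forceps, petri_0, oil_bottle from where it was at the start of the episode below 0.02 m); the robot touches nothing.
It fails at once if more than 35 N put on the block, its tubes or lids (contact force between the fingers and block above 35 N).
It fails at once if the screw-cap tube pulled up out of its well (z of screw_tube in the frame of block above 0.014 m).
It fails at once if a bystander moved or lifted by more than 20 mm (distance of any of prep_pad_0, prep_pad_1, forceps, petri_0, oil_bottle from where it was at the start of the episode above 0.02 m).
It also fails if it takes over 56 s, if anything falls off the work surface, if the arm or the gripper's body presses on something with over 40 N, if the wrist force passes 120 N, or if a joint passes its speed limit or range.

## Working session

There is one attempt and no reset: what is moved stays moved. The work goes in short steps, Python scripts to look and compute and a shell command to move; the robot and the scene stay as the last step left them, time stands still between calls to the robot, and variables do not carry over. Pictures are saved under pics/ and viewed, and the job is handed in when it is done.

```bash
mkdir -p pics
cat > h.py <<'E'
import numpy as np, cv2
from workcell import bot
def ray(c,p):
    x=(p[0]-c['cx'])/c['fx']; y=(p[1]-c['cy'])/c['fy']
    E=np.array(c['extrinsics']); R=E[:3,:3];t=E[:3,3]
    d=R.T@np.array([x,-y,-1.0]); o=-R.T@t
    return o,d
def onz(c,p,z):
    o,d=ray(c,p); return o+d*(z-o[2])/d[2]
def proj(c,P):
    E=np.array(c['extrinsics']); q=E[:3,:3]@np.array(P)+E[:3,3]
    return np.array([c['cx']+c['fx']*q[0]/-q[2], c['cy']+c['fy']*-q[1]/-q[2]])
E
python3 - <<'E'
from h import *
o=bot.get_obs(); print({k:np.round(v,3) for k,v in o.items()})
for n in ['scene','top','wrist']:
    c=bot.camera(n); cv2.imwrite(f'pics/{n}0.png',c['color']); print(n,[k for k in c], np.round(c['extrinsics'],2).tolist(), c['fx'])
    for k in ['block','mouth1','mouth2','mouth3','mouth4','mouth5','screw_tube','prep_pad_0','prep_pad_1','forceps','petri_0','oil_bottle']:
        z=0.059 if 'mouth' in k else 0
        r=bot.spot_point(k,n)
        print(k,[(round(a['conf'],2),np.round(a['point']).tolist(),np.round(onz(c,a['point'],z),3)[:2].tolist()) for a in r[:5]])
E
```

```text
{'clock': np.float64(0.0), 'joint_pos': array([1.162, 0.241, 0.004, 1.335, 0.   , 1.571]), 'joint_vel': array([-0.002,  0.003,  0.   , -0.   ,  0.001, -0.002]), 'tau': array([ 1.0000e-03, -3.7232e+01,  2.5241e+01,  1.7000e-02,  0.0000e+00,
       -0.0000e+00]), 'eef_pos': array([0.198, 0.458, 0.23 ]), 'tool_rot': array([ 0.591,  0.387, -0.389, -0.591]), 'ft_force': array([-1.063,  0.28 , -0.516]), 'ft_torque': array([-0.001,  0.014, -0.024]), 'grip_width': np.float64(0.085)}
scene ['color', 'fx', 'fy', 'cx', 'cy', 'extrinsics'] [[0.65, -0.76, -0.02, -0.38], [0.4, 0.32, 0.86, -0.24], [-0.65, -0.57, 0.51, -0.66], [0.0, 0.0, 0.0, 1.0]] 496.74222183379476
block [(0.93, [307.0, 277.0], [0.463, -0.081])]
mouth1 [(0.93, [291.0, 248.0], [0.453, -0.053]), (0.89, [320.0, 254.0], [0.468, -0.108]), (0.79, [258.0, 246.0], [0.421, -0.001]), (0.73, [270.0, 244.0], [0.437, -0.016])]
mouth2 [(0.93, [291.0, 248.0], [0.453, -0.053]), (0.89, [320.0, 254.0], [0.468, -0.108]), (0.79, [258.0, 246.0], [0.421, -0.001]), (0.73, [270.0, 244.0], [0.437, -0.016])]
mouth3 [(0.93, [291.0, 248.0], [0.453, -0.053]),
[... 2268 characters left out ...]
rew_tube [(0.57, [371.0, 240.0], [0.499, -0.154])]
prep_pad_0 [(0.84, [426.0, 226.0], [0.526, -0.268])]
prep_pad_1 [(0.84, [426.0, 226.0], [0.526, -0.268])]
forceps [(0.46, [452.0, 200.0], [0.578, -0.321]), (0.39, [372.0, 240.0], [0.5, -0.156]), (0.2, [439.0, 295.0], [0.385, -0.289])]
petri_0 [(0.66, [325.0, 171.0], [0.644, -0.063])]
oil_bottle [(0.59, [440.0, 297.0], [0.381, -0.291])]
wrist ['color', 'fx', 'fy', 'cx', 'cy', 'extrinsics'] [[0.4, 0.92, -0.0, -0.5], [-0.89, 0.38, -0.26, 0.03], [-0.24, 0.1, 0.97, -0.38], [0.0, 0.0, 0.0, 1.0]] 419.6575812448876
block []
mouth1 []
mouth2 []
mouth3 []
mouth4 []
mouth5 []
screw_tube []
prep_pad_0 []
prep_pad_1 []
forceps []
petri_0 []
oil_bottle []
```

View pics/scene0.png

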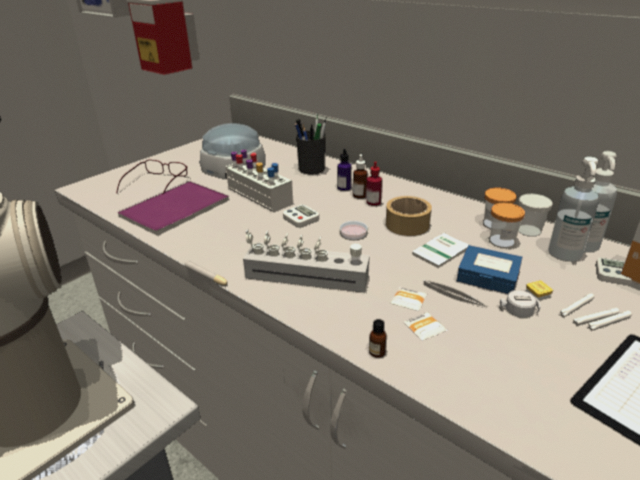

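View pics/top0.png

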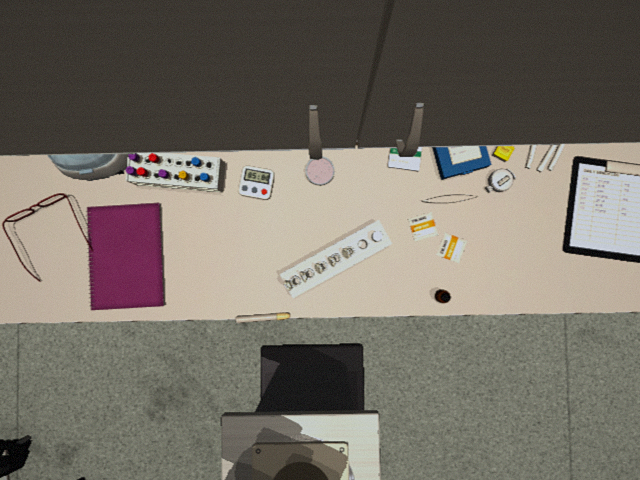

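Run:
```python
from h import *
from scipy.spatial.transform import Rotation as R
o=bot.get_obs(); M=R.from_quat(o['tool_rot']).as_matrix(); print(np.round(M,3))
c=bot.camera('wrist'); cv2.imwrite('pics/w1.png',c['color'])
E_=np.array(c['extrinsics']); print('cam pos',-E_[:3,:3].T@E_[:3,3])
c=bot.camera('top')
im=c['color'][210:310,260:400]; cv2.imwrite('pics/topz.png',cv2.resize(im,None,fx=5,fy=5,interpolation=cv2.INTER_CUBIC))
c=bot.camera('scene')
im=c['color'][215:295,230:380]; cv2.imwrite('pics/scz.png',cv2.resize(im,None,fx=5,fy=5,interpolation=cv2.INTER_CUBIC))
```

```text
[[ 0.398 -0.    -0.918]
 [ 0.918 -0.     0.398]
 [-0.    -1.    -0.   ]]
cam pos [0.13814838 0.48560485 0.37394436]
```

View pics/topz.png

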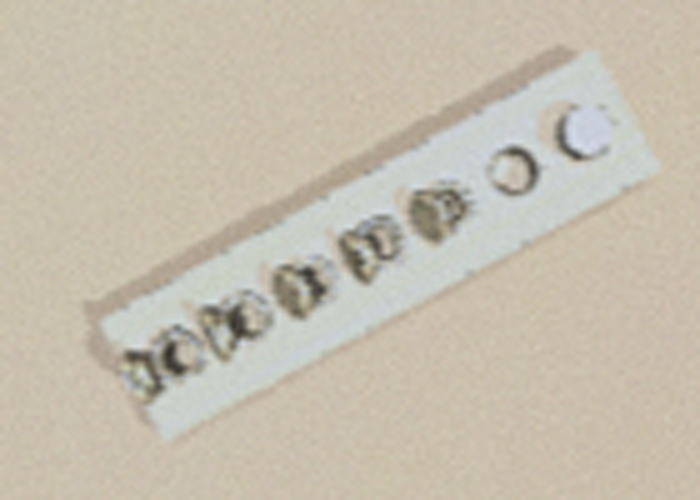

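View pics/scz.png

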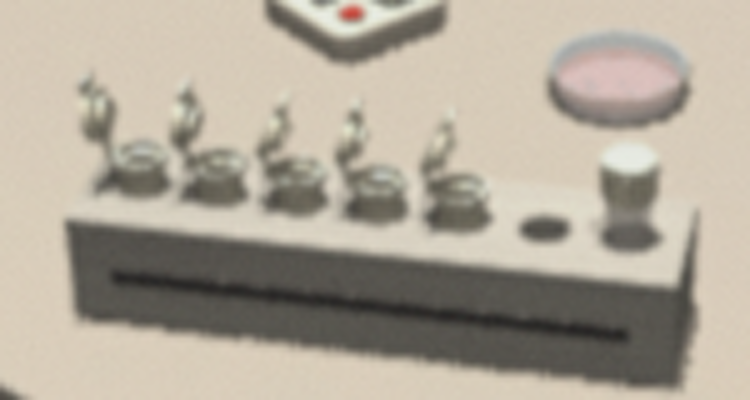

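View pics/w1.png

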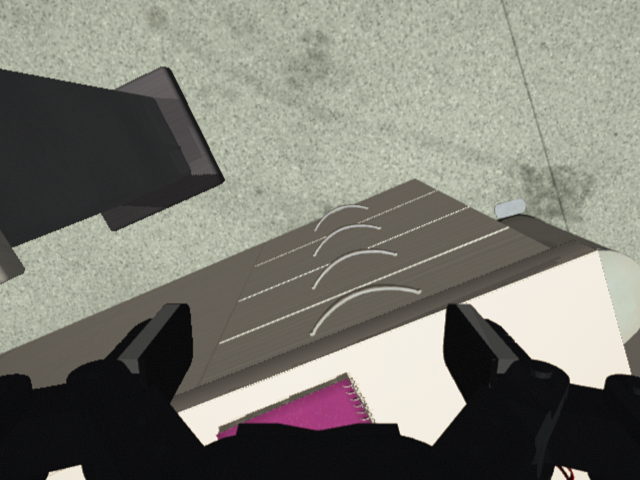

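Run:
```python
from h import *
c=bot.camera('top')
q=[(100,322),(168,440),(660,165),(593,52)]
P=np.array([onz(c,(260+a/5,210+b/5),0.045)[:2] for a,b in q]); print(P.round(4))
ctr=P.mean(0); d=(P[0]+P[1]-P[2]-P[3])/2; print(ctr,np.linalg.norm(d),np.degrees(np.arctan2(-d[0],d[1])), np.linalg.norm(P[0]-P[1]),np.linalg.norm(P[2]-P[3]))
r=bot.cut_out('block','top')[0]; m=r['region'].astype(np.uint8); cs=max(cv2.findContours(m,0,2)[0],key=cv2.contourArea)
b=cv2.boxPoints(cv2.minAreaRect(cs)); B=np.array([onz(c,p,.045)[:2] for p in b]); print(B.round(4),B.mean(0))
cs_=bot.camera('scene')
q=[(68,220),(695,285)]  # front top edge in scene zoom
# corners -> crop
for a,b in [(68,220),(680,288),(697,210)]:
    print('scene corner',onz(cs_,(230+a/5,215+b/5),.045)[:2].round(4))
```

```text
[[ 0.4339  0.0291]
 [ 0.3875  0.0032]
 [ 0.4911 -0.1913]
 [ 0.536  -0.1661]]
[ 0.46213328 -0.08128539] 0.22031898845534123 27.832689683585766 0.053170535007341 0.051438630271813376
[[ 0.4349  0.0342]
 [ 0.5401 -0.1663]
 [ 0.4896 -0.1925]
 [ 0.3848  0.0076]] [ 0.46235392 -0.07924448]
scene corner [0.3873 0.003 ]
scene corner [ 0.4904 -0.1928]
scene corner [ 0.5336 -0.1693]
```

```bash
python3 -m inch '0 9.7 0 0 0 0 1;0 9.7 0 0 0 0 1;0 9.7 0 0 0 0 1;0 9.7 0 0 0 0 1;0 0 0 -2 0 -50 1;0 0 0 -2 0 -55 1;0 0 0 -2 0 -55 1;0 0 0 -3 0 -55 1;0 0 0 -3 0 -55 1;0 0 0 -2 0 -55 1;0 0 0 -2 15 -50 1;0 0 0 -2 15 -50 1'; python3 -m inch '0 0 0 0 0 0 1;0 0 0 0 0 0 1'
cat > st.py <<'E'
from h import *
from scipy.spatial.transform import Rotation as R
C=np.array([.4625,-.081]); th=np.radians(27.8); ux=np.array([np.cos(th),np.sin(th)]); uy=np.array([-np.sin(th),np.cos(th)])
def st():
    o=bot.get_obs(); M=R.from_quat(o['tool_rot']).as_matrix(); d=o['eef_pos'][:2]-C
    print('t',round(float(o['clock']),2),'blk x,y mm',(1e3*np.array([d@ux,d@uy])).round(1),'z',(1e3*o['eef_pos'][2]).round(1),'yaw',np.degrees(np.arctan2(M[1,0],M[0,0])).round(1),'ydir',M[:,1].round(3),'F',o['ft_force'].round(1),'w',round(float(o['grip_width']),4))
if __name__=='__main__': st()
E
python3 - <<'E'
from st import *
st()
c=bot.camera('wrist'); cv2.imwrite('pics/w2.png',c['color'])
E
```

```text
clock: 3.75
eef_pos: [0.3818, 0.0728, 0.2015]
tool_rot: [0.686, 0.17, -0.169, -0.686]
ft_force: [2.3, -0.3, 0.1]
grip_width: -0.0003
clock: 4.0
eef_pos: [0.3808, 0.0745, 0.2014]
tool_rot: [-0.686, -0.169, 0.17, 0.687]
ft_force: [-0.5, -0.1, 1.1]
grip_width: 0.0001
t 4.0 blk x,y mm [  0.3 175.7] z 201.4 yaw 27.7 ydir [-0.  0. -1.] F [-0.5 -0.1  1.1] w 0.0001
```

View pics/w2.png

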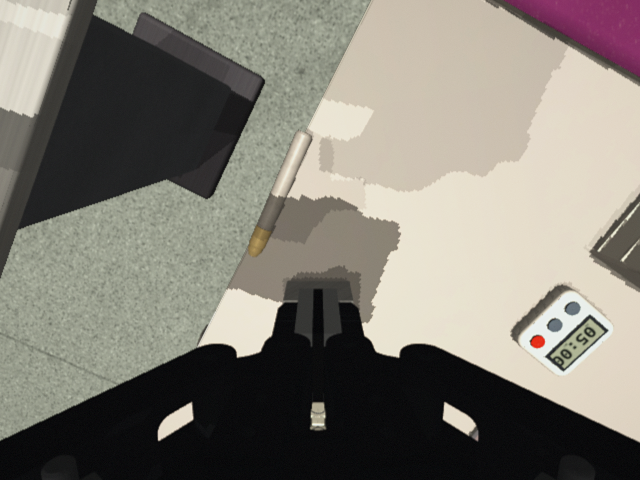

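```bash
python3 -m inch '0 0 0 0 50 0 1;0 0 0 0 50 0 1;0 0 0 0 34 0 1;0 0 0 0 0 -15 1;0 0 0 0 0 -10 1;0 0 0 0 0 0 1'
python3 - <<'E'
from st import *
st()
c=bot.camera('scene'); im=c['color'][185:305,210:390]; cv2.imwrite('pics/s2.png',cv2.resize(im,None,fx=4,fy=4,interpolation=cv2.INTER_CUBIC))
E
```

```text
clock: 4.8
eef_pos: [0.3948, 0.052, 0.0691]
tool_rot: [0.687, 0.171, -0.168, -0.686]
ft_force: [0.7, 0.3, -0.5]
grip_width: -0.0002
t 4.8 blk x,y mm [  2.2 149.3] z 69.1 yaw 27.7 ydir [ 0.004  0.001 -1.   ] F [ 0.7  0.3 -0.5] w -0.0002
```

View pics/s2.png

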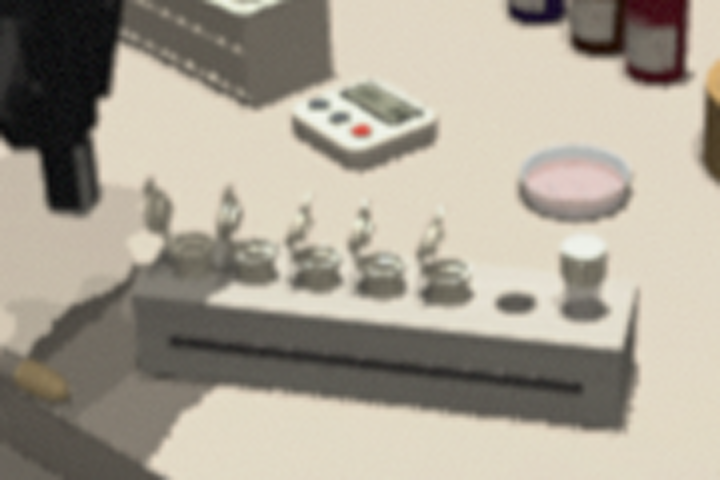

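```bash
python3 -m inch '0 0 0 -2 0 -10 1;0 0 0 0 0.5 -10 1;0 0 0 0 0.5 -8 1;0 0 0 0 0 -7 1;0 0 0 0 0 -7 1;0 0 0 0 0 -7 1;0 0 0 0 0 0 1'
python3 - <<'E'
from st import *
st()
c=bot.camera('scene'); im=c['color'][185:305,210:390]; cv2.imwrite('pics/s3.png',cv2.resize(im,None,fx=4,fy=4,interpolation=cv2.INTER_CUBIC))
E
```

```text
clock: 5.72
eef_pos: [0.4139, 0.0074, 0.0662]
tool_rot: [0.687, 0.169, -0.169, -0.686]
ft_force: [0.4, 1.6, -0.2]
grip_width: 0.0
t 5.72 blk x,y mm [ -1.7 100.9] z 66.2 yaw 27.7 ydir [ 0. -0. -1.] F [ 0.4  1.6 -0.2] w 0.0
```

View pics/s3.png

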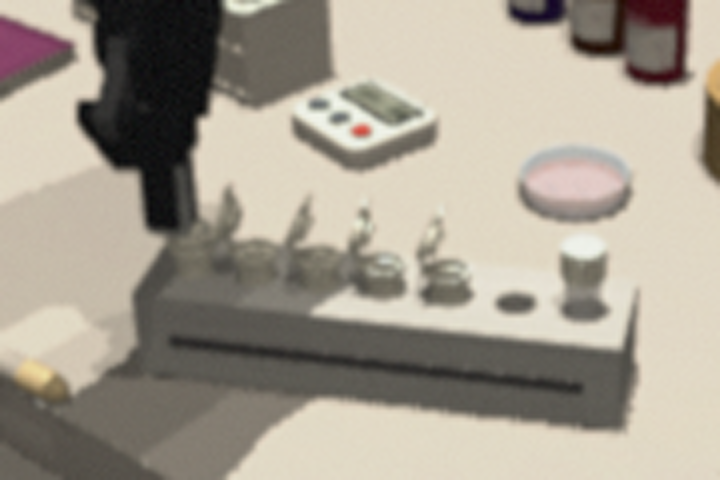

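```bash
python3 -m inch '0 0 0 1 -0.5 -8 1;0 0 0 0 0 -8 1;0 0 0 0 0 -7 1;0 0 0 0 0 -7 1;0 0 0 0 0 0 1'; python3 st.py; python3 -m inch '0 0 0 0 0 -8 1;0 0 0 0 0 -8 1;0 0 0 0 0 -7 1;0 0 0 0 0 -7 1;0 0 0 0 0 0 1'
python3 - <<'E'
from st import *
st()
c=bot.camera('scene'); im=c['color'][185:305,210:390]; cv2.imwrite('pics/s4.png',cv2.resize(im,None,fx=4,fy=4,interpolation=cv2.INTER_CUBIC))
E
```

```text
clock: 6.4
eef_pos: [0.4288, -0.0187, 0.0668]
tool_rot: [0.687, 0.169, -0.169, -0.686]
ft_force: [-0.2, -0.1, 0.0]
grip_width: -0.0002
t 6.4 blk x,y mm [-0.7 70.8] z 66.8 yaw 27.7 ydir [ 0. -0. -1.] F [-0.2 -0.1  0. ] w -0.0002
clock: 7.02
eef_pos: [0.4429, -0.0453, 0.0668]
tool_rot: [0.687, 0.17, -0.169, -0.686]
ft_force: [0.5, -0.3, 0.4]
grip_width: 0.0005
t 7.03 blk x,y mm [-0.6 40.7] z 66.8 yaw 27.7 ydir [ 0. -0. -1.] F [ 0.5 -0.3  0.4] w 0.0005
```

View pics/s4.png

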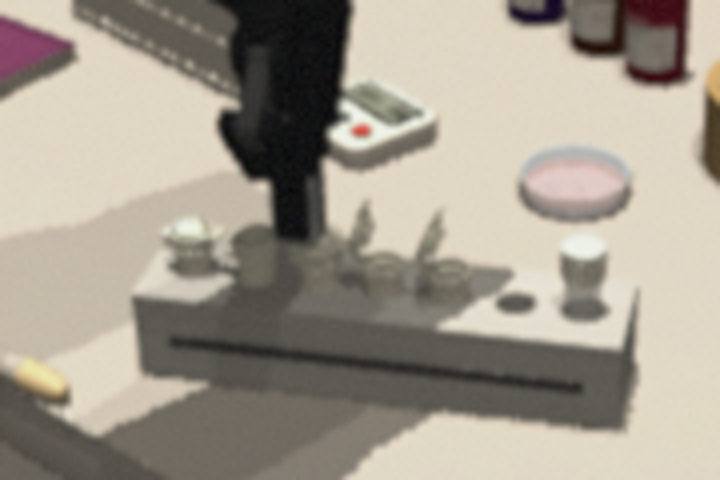

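```bash
python3 -m inch '0 0 0 0 0 -8 1;0 0 0 0 0 -8 1;0 0 0 0 0 -7 1;0 0 0 0 0 -7 1;0 0 0 0 0 0 1'; python3 st.py; python3 -m inch '0 0 0 0 0 -8 1;0 0 0 0 0 -8 1;0 0 0 0 0 -7 1;0 0 0 0 0 -7 1;0 0 0 0 0 -7 1;0 0 0 0 0 -3 1;0 0 0 0 0 0 1'
python3 - <<'E'
from st import *
st()
c=bot.camera('scene'); im=c['color'][185:305,210:390]; cv2.imwrite('pics/s5.png',cv2.resize(im,None,fx=4,fy=4,interpolation=cv2.INTER_CUBIC))
E
```

```text
clock: 7.7
eef_pos: [0.4569, -0.0719, 0.0668]
tool_rot: [0.687, 0.17, -0.169, -0.686]
ft_force: [0.5, 0.0, -0.4]
grip_width: 0.0003
t 7.7 blk x,y mm [-0.7 10.7] z 66.8 yaw 27.7 ydir [ 0. -0. -1.] F [ 0.5  0.  -0.4] w 0.0003
clock: 8.57
eef_pos: [0.4752, -0.1069, 0.0668]
tool_rot: [0.687, 0.17, -0.17, -0.686]
ft_force: [0.4, -0.9, 0.4]
grip_width: -0.0003
t 8.57 blk x,y mm [ -0.8 -28.8] z 66.8 yaw 27.8 ydir [ 0. -0. -1.] F [ 0.4 -0.9  0.4] w -0.0003
```

View pics/s5.png

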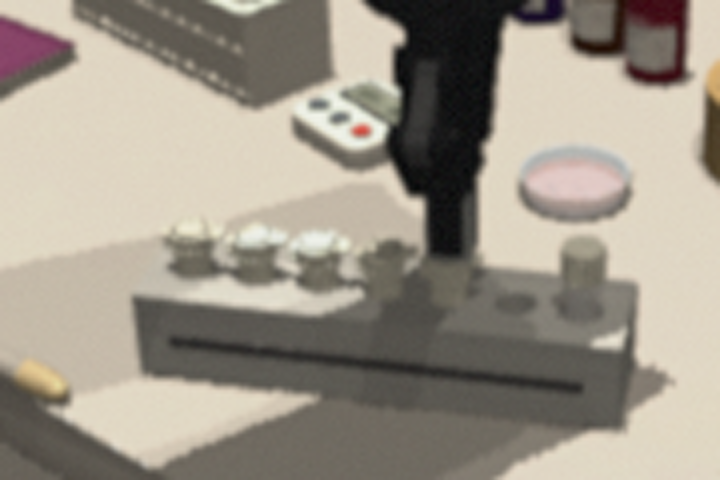

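```bash
python3 -m inch '0 0 0 0 1 0 1;0 0 0 0 1 0 1;0 0 0 0 0.5 0 1;0 0 0 0 0 0 1'; python3 st.py; python3 -m inch '0 0 0 0 0.5 0 1;0 0 0 0 0.5 0 1;0 0 0 0 0 0 1'; python3 st.py
```

```text
clock: 9.12
eef_pos: [0.4751, -0.1065, 0.0645]
tool_rot: [0.686, 0.17, -0.17, -0.686]
ft_force: [-0.6, 0.5, 3.7]
grip_width: -0.0
t 9.12 blk x,y mm [ -0.8 -28.5] z 64.5 yaw 27.8 ydir [ 0. -0. -1.] F [-0.6  0.5  3.7] w -0.0
clock: 9.5
eef_pos: [0.4751, -0.1066, 0.0633]
tool_rot: [-0.686, -0.17, 0.17, 0.686]
ft_force: [-0.4, 0.2, 4.4]
grip_width: 0.0002
t 9.5 blk x,y mm [ -0.8 -28.5] z 63.3 yaw 27.8 ydir [ 0.  0. -1.] F [-0.4  0.2  4.4] w 0.0002
```

```bash
python3 -m inch '0 0 0 0 0.4 0 1;0 0 0 0 0 0 1'; python3 st.py; python3 -m inch '0 0 0 0 0.2 0 1;0 0 0 0 0 0 1'; python3 st.py
```

```text
clock: 9.75
eef_pos: [0.4751, -0.1066, 0.063]
tool_rot: [-0.686, -0.17, 0.17, 0.686]
ft_force: [-2.1, 0.6, 4.9]
grip_width: 0.0
t 9.75 blk x,y mm [ -0.8 -28.5] z 63.0 yaw 27.8 ydir [ 0.  0. -1.] F [-2.1  0.6  4.9] w 0.0
clock: 10.0
eef_pos: [0.4751, -0.1066, 0.063]
tool_rot: [0.686, 0.17, -0.17, -0.686]
ft_force: [-1.3, 0.2, 6.6]
grip_width: 0.0
t 10.0 blk x,y mm [ -0.8 -28.5] z 63.0 yaw 27.8 ydir [ 0.  0. -1.] F [-1.3  0.2  6.6] w 0.0
```

```bash
python3 -m inch '0 0 0 0 -7 0 1;0 0 0 1 0 15 1;0 0 0 0 0 14 1;0 0 0 0 3 0 1;0 0 0 0 1 0 1;0 0 0 0 1 0 1;0 0 0 0 1 0 1;0 0 0 0 0.5 0 1;0 0 0 0 0.5 0 1;0 0 0 0 0 0 1;0 0 0 0 0 0 1'; python3 st.py
```

```text
clock: 11.38
eef_pos: [0.4625, -0.0804, 0.063]
tool_rot: [-0.686, -0.17, 0.17, 0.687]
ft_force: [-3.3, 2.6, 4.8]
grip_width: 0.0002
t 11.38 blk x,y mm [0.2 0.5] z 63.0 yaw 27.8 ydir [ 0.  0. -1.] F [-3.3  2.6  4.8] w 0.0002
```

```bash
python3 -m inch '0 0 0 0 -7 0 1;0 0 0 0 0 15 1;0 0 0 0 0 15 1;0 0 0 0 3 0 1;0 0 0 0 1 0 1;0 0 0 0 1 0 1;0 0 0 0 1 0 1;0 0 0 0 0.5 0 1;0 0 0 0 0.5 0 1;0 0 0 0 0 0 1;0 0 0 0 0 0 1'; python3 st.py
python3 -m inch '0 0 0 0 -7 0 1;0 0 0 0 0 15 1;0 0 0 0 0 15 1;0 0 0 0 3 0 1;0 0 0 0 1 0 1;0 0 0 0 1 0 1;0 0 0 0 1 0 1;0 0 0 0 0.5 0 1;0 0 0 0 0.5 0 1;0 0 0 0 0 0 1;0 0 0 0 0 0 1'; python3 st.py
```

```text
clock: 12.75
eef_pos: [0.4485, -0.0539, 0.0629]
tool_rot: [-0.686, -0.17, 0.17, 0.687]
ft_force: [-3.0, 3.1, 5.8]
grip_width: -0.0003
t 12.75 blk x,y mm [ 0.3 30.5] z 62.9 yaw 27.8 ydir [ 0.  0. -1.] F [-3.   3.1  5.8] w -0.0003
clock: 14.12
eef_pos: [0.4345, -0.0274, 0.0629]
tool_rot: [-0.686, -0.17, 0.17, 0.687]
ft_force: [-3.0, 2.5, 5.8]
grip_width: 0.0005
t 14.12 blk x,y mm [ 0.3 60.5] z 62.9 yaw 27.8 ydir [ 0.  0. -1.] F [-3.   2.5  5.8] w 0.0005
```

```bash
python3 -m inch '0 0 0 0 -7 0 1;0 0 0 0 0 15 1;0 0 0 0 0 15 1;0 0 0 0 3 0 1;0 0 0 0 1 0 1;0 0 0 0 1 0 1;0 0 0 0 1 0 1;0 0 0 0 0.5 0 1;0 0 0 0 0.5 0 1;0 0 0 0 0 0 1;0 0 0 0 0 0 1'; python3 st.py
python3 -m inch '0 0 0 0 -10 0 1;0 0 0 0 -30 0 1;0 0 0 0 -40 30 1;0 0 0 0 -40 50 1;0 0 0 0 0 50 1;0 0 0 0 0 0 1;0 0 0 0 0 0 1'
python3 - <<'E'
from st import *
st()
c=bot.camera('scene'); im=c['color'][215:295,230:380]; cv2.imwrite('pics/s6.png',cv2.resize(im,None,fx=5,fy=5,interpolation=cv2.INTER_CUBIC))
c=bot.camera('top'); im=c['color'][150:310,260:480]; cv2.imwrite('pics/t6.png',cv2.resize(im,None,fx=3.5,fy=3.5,interpolation=cv2.INTER_CUBIC))
E
```

```text
clock: 15.5
eef_pos: [0.4205, -0.0008, 0.0629]
tool_rot: [-0.686, -0.17, 0.17, 0.687]
ft_force: [-2.5, 2.1, 6.1]
grip_width: -0.0002
t 15.5 blk x,y mm [ 0.3 90.5] z 62.9 yaw 27.8 ydir [ 0.  0. -1.] F [-2.5  2.1  6.1] w -0.0002
clock: 16.38
eef_pos: [0.361, 0.1128, 0.182]
tool_rot: [0.687, 0.17, -0.17, -0.686]
ft_force: [-0.3, -0.7, -0.1]
grip_width: -0.0
t 16.38 blk x,y mm [  0.6 218.8] z 182.0 yaw 27.8 ydir [ 0.001 -0.001 -1.   ] F [-0.3 -0.7 -0.1] w -0.0
```

View pics/s6.png

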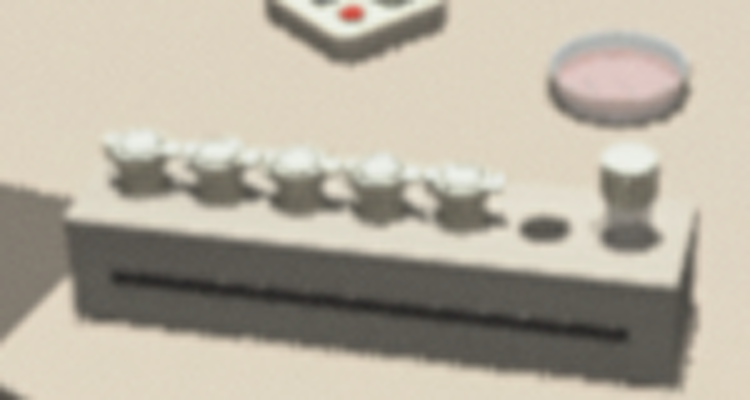

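View pics/t6.png

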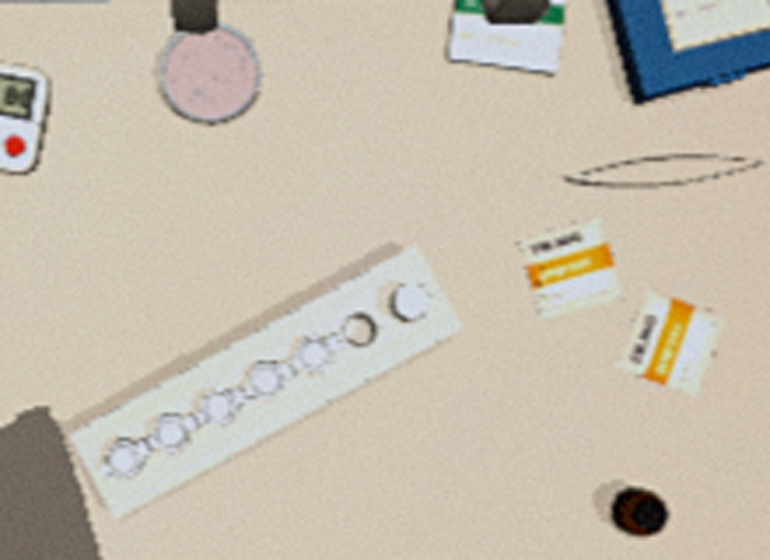

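```bash
python3 -c "
from workcell import bot
print(bot.job_done())"
```

```text
the job is handed in; nothing more can be done
None
```

All five lids are folded over and pressed home, and I handed the job in at about 16.5 s of the 56 s allowed.

- **Folding:** I swept the shut fingertips along the row from the hinge end, about 7–8 mm above the mouths. The lids folded in order, 1 to 5. The pictures after lids 1, 3 and 5 show the next lids still standing; I did not take one after lids 2 and 4.
- **Pressing:** I then pressed each lid straight down, from 5 back to 1. Each stopped firmly with the fingertips at 62.9–63.0 mm, which is the height of a lid fully home. The vertical force was at most 6.6 N where I read it; I did not log the force during the moves themselves.
- **Last checks:** The final scene and top pictures show all five lids flat, the screw-cap tube upright in its well, and the sachets, forceps, dish and bottle looking unmoved. The hand was well clear, at about 182 mm and with no load.
- **Limits of the checks:** No check failed or disagreed. I had no direct reading of the lid joints, so "home" is judged from the fingertip height and force, and I checked the bystanders by eye only.

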